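# Thread the guide pin through a drill-stand bracket

## Robot

A 6-joint arm with a two-finger parallel gripper is mounted at the origin on the work surface. World frame = base frame: x ahead of the robot, y to its left, z up, the work surface at z = 0. Lengths are in mm, angles in degrees, forces in N, time in s.
With the tool pointing down it reaches from about 350 to 850 mm from the base axis. Payload 8.1 kg.
Tool frame: the origin (TCP) lies midway between the tips of the shut fingers; the grasp point (between the pads) lies 19 mm behind it; z points along the fingers, y is the direction in which the jaws open and shut (so a half turn about z gives the same grasp; the last joint's range is limited). The gripper opens to 85 mm and grips with 20 to 120 N. Pads are 22 mm wide; open, the fingers measure 114 mm over their backs; the gripper's body (76 mm by 85 mm) begins 54 mm behind the grasp point. The pads swing forward as they close: fully open they stand 13 mm farther back than shut.
Start: joints at [60.825, 7.471, 85.268, -0, 87.261, -4.893], TCP at [246.716, 546.934, 231.292] pointing down, gripper open.
Joint ranges: [-169.43, 169.43], [-51.17, 129.36], [1.28, 143.12], [-76.62, 256.62], [0, 156.53], [-152.29, 152.29]. Speed limits (degrees/s): [136.94, 136.94, 159.86, 180, 180, 180].

## Interface

Orientations are given as [roll, pitch, yaw] about the fixed x, y, z axes, in that order (R = Rz(yaw) Ry(pitch) Rx(roll)).
In Python, from bench import telemetry, snapshot, camera_params, job gives the robot as it stands. The module is installed in compiled form; this text tells all that it offers.
- The arm moves only by the shell command python3 -m jog 'ROWS' [FORCE]. ROWS is JSON, a list that holds one entry, the list of rows, each a list of 7 numbers: the shift along the tool's x, y, z in units of 50 mm (1.0 is 50 mm), then the turn, a rotation vector about the tool's x, y, z in units of 2 pi rad (1.0 is 2 pi rad), then the opening, from 0 (shut) to 1 (fully open). In form: [[[dx, dy, dz, rx, ry, rz, claw], ...]]. A call has 1 to 12 rows; each row shifts and turns the commanded pose from where the row before left it, along the tool's axes as they then stand; what a row does not reach is not made up. A row lasts 1/8 s, in which the tool goes at most 62.5 mm and 10.7 degrees, less where a joint would pass 70% of its speed; a pose out of reach is approached as far as the arm can. A call with a number of a shift or a turn outside -1 to 1 is refused whole. A call with a gripper value outside its range is refused whole. The fingers move at their own pace and stop on an object; FORCE is the grip in N (left out, the last holds). Time passes only in rows, so rows that do not move let the fingers close. It gives the time, the measured TCP pose, the force and the opening at its end, in the units of the state.
- telemetry.sense(): the state, without advancing time (a new reading comes with each control period).
- snapshot(name): name is "side" or "top" or "wrist"; returns (picture, depth): 384x512x3 uint8, red, green, blue; 384x512 float32, mm along the optical axis (not along the pixel's ray), 0 where there is no reading.
- camera_params(name): a dict with "K" (3x3 intrinsics, pixels), "D" ([k1, k2, p1, p2, k3] as OpenCV has them; the pictures are not rectified), "extrinsics" (4x4, takes a point from camera to world coordinates). Camera axes: x right, y down, z forward; pixel columns grow to the right and rows downward; lengths in mm; the calibration is good to about 2 mm. A picture is of the moment at which its call begins: read the wrist's pose just before it. camera_params takes no time and is no camera call; for the wrist camera it gives the pose at the moment of the call.
- job.hand_in(): hands the job in, once; it reports no verdict.
The state is a dict: "time": time; "joint_pos": joint angles; "qd": joint speeds; "joint_efforts": joint torques, N m; "tool_pos": TCP position; "tcp_rot": TCP orientation; "ft_force": force on the tool from outside, world axes, zero at the start; "wrist_torque": the same for the moment, N m; "finger_gap": finger opening in mm.
Only numpy, scipy, OpenCV 4.12 (cv2) and the standard library are available. Lean on these libraries where they do the work, as an engineer would, in place of code of your own. Each camera call takes 0.05 s, during which the arm holds its last target. There are 200 camera calls.

## Task

Slide the drill-stand bracket's upper arm home against its stop so that its bushing stands over the lower one; then take the longest of the three pins out of the rack and thread it from above through the upper bushing and on through the lower one. Finish while still holding the pin there, hanging still and not let go: its tip sticking out about 15 mm below the lower bushing and its head hanging about 15 mm clear above the upper bushing, so that a retaining clip can be fitted. Leave the other pins, tools and parts where they are.

Things in the scene. Friction and masses are not known exactly. Their poses are not given: they have to be found in the camera images.
- bracket: grey guide bracket fixed to the bench. Origin under its base plate (10 mm thick, x -100..100, y -60..150 mm); at yaw 0 its x points away from the robot, y left. An upright (x 40..60, y -50..140 mm) carries a rail (top at z 110 mm) for the upper arm and a dark stop (y -47..-35, top at z 125 mm). A fixed lug (z 50..70, x to -65 mm, 40 mm wide) holds the lower bushing.
- lower_bore (a point): centre of the top mouth of the lower bushing, at bracket (-45, 0, 70) mm; vertical through-bore of 14 mm diameter, 20 mm long, free space of 40 mm under it down to the base plate. Axes parallel to the bracket's
- top_arm (a joint): position of the bracket's aluminium upper arm on its rail, m: 0 = home against the stop, bushings in line; grows towards the bracket's +y, up to 0.09; starts at 0.035 to 0.075. About 3 N sliding friction; it stays where it is left. The arm is 20 mm thick (z 110..130 mm) and reaches forward over the lower lug with a 40 mm square end
- post (a point): middle of the black upright grip post on the upper arm, 20 mm in diameter and 40 mm tall (z 130..170 mm, this point at z = 150 mm), at bracket x = 50 mm, y = joint value; pinch or push it to slide the arm towards the bracket's -y. Axes parallel to the bracket's
- upper_bore (a point): centre of the top mouth of the upper bushing in the arm, at bracket (-45, joint value, 130) mm; vertical through-bore of 14 mm diameter, 20 mm long; a 40 mm gap separates its lower end from the lower bushing's mouth. Axes parallel to the bracket's
- rack: aluminium block 190 (x) x 56 (y) x 50 (z) mm fixed to the bench, with three round holes 40 mm deep in a row at x = -62, 0 and 62 mm in which three steel pins stand upright, heads up, in a varying order. Origin: centre of its underside
- long_pin: the guide pin to thread: steel, 145 mm long in all, about 0.18 kg, standing highest in the rack. Shank 12 mm in diameter and 110 mm long with its last 8 mm tapering to 7 mm; plain round head 20 mm in diameter and 35 mm tall on top. Origin at the tip end; z runs along the pin from tip to head, up as it stands. It stands with its tip 10 mm above the bench, 40 mm deep in the rack
- pin_tip (a point): tip end of the long pin (its origin)
- pin_collar (a point): centre of the underside of the long pin's head, 110 mm above the tip
- pin_head (a point): middle of the long pin's head (20 mm in diameter, 35 mm tall), 127.5 mm above the tip: where to grip it
- short_pin: shorter steel pin in the rack, 90 mm long, same 20 mm round head, top 100 mm above the bench; leave it. Origin at its tip
- disc_pin: steel pin in the rack with a flat disc head 32 mm in diameter, 75 mm long, top 85 mm above the bench; leave it. Origin at its tip
- spare_bushing: loose brass bushing, 25 mm in diameter and 21 mm tall, standing on the bracket's base plate at about bracket (-75, 100) mm; leave it. Origin: centre of its underside
- drill: red and black cordless drill standing on its battery left of the bracket, 206 mm tall; leave it. Origin: centre of its underside
- pliers: pliers with red grips lying right of the rack, 210 mm long, 17 mm tall; leave them. Origin at the pivot, underside
- screwdriver: screwdriver with red handle lying left of the bracket, on the robot's side, 200 mm long, 26 mm tall; leave it. Origin at its middle, underside
- hammer: hammer lying behind the bracket, 260 mm long, 26 mm tall; leave it. Origin at its middle, underside
- grease_can: plain closed aluminium can, 66 mm in diameter, 110 mm tall, behind the rack; leave it. Origin: centre of its underside
Things that resemble listed ones, but are neither listed nor needed, are in the scene too. Leave any green or purple look-alike of the long_pin alone.

How it is judged (in metres and radians):
On the way, in this order (a step that is already met when the one before it is completed fails the run):
1. the upper arm is slid home against its stop, the long pin still in the rack (value of joint top_arm below 0.003 m and height (world z) of pin_tip below 0.03 m), for 0.2 s.
2. the long pin's tip has entered the upper bushing from above (horizontal distance between pin_tip and upper_bore below 0.004 m and z of pin_tip in the frame of upper_bore below -0.006 m and z of pin_tip in the frame of lower_bore above 0 m), for 0.1 s.
At the end, for the whole second after the job is handed in: the upper arm is home (within 4 mm); the long pin spans both bushings upright, its tip at least 6 mm out below the lower bushing (26 mm under its mouth) and the underside of its head at least 5 mm clear above the upper one, held still by the gripper (value of joint top_arm below 0.004 m and horizontal distance between pin_tip and lower_bore below 0.004 m and horizontal distance between pin_collar and upper_bore below 0.006 m and z of pin_tip in the frame of lower_bore below -0.026 m and z of pin_collar in the frame of upper_bore above 0.005 m and angle between the z axis of long_pin and the z axis of bracket, either way round below 0.08 rad and contact force between the fingers and long_pin above 1 N and linear speed of long_pin below 0.02 m/s); the arm keeps its last pose, push and grip.
It fails at once if another pin is disturbed (moved more than 30 mm) (distance of any of short_pin, disc_pin from where it was at the start of the episode above 0.03 m).
It fails at once if the spare bushing is disturbed (moved more than 30 mm) (distance of spare_bushing from where it was at the start of the episode above 0.03 m).
It fails at once if a loose tool or can is disturbed (moved more than 30 mm) (distance of any of drill, pliers, screwdriver, hammer, grease_can from where it was at the start of the episode above 0.03 m).
It also fails if it takes over 64 s, if anything falls off the work surface, if the arm or the gripper's body presses on something with over 40 N, if the wrist force passes 120 N, or if a joint passes its speed limit or range.

## Working session

There is one attempt and no reset: what is moved stays moved. The work goes in short steps, Python scripts to look and compute and a shell command to move; the robot and the scene stay as the last step left them, time stands still between calls to the robot, and variables do not carry over. Pictures are saved under pics/ and viewed, about 8 in all and at most 12, crops included, and the job is handed in when it is done.

```bash
mkdir -p pics; cat > h.py <<'E'
import numpy as np, cv2
from bench import telemetry, snapshot, camera_params, job
def shot(name,fn=None):
    p=camera_params(name); im,d=snapshot(name)
    if fn: cv2.imwrite('pics/'+fn,im[:,:,::-1])
    return im,d,p
def cloud(d,p):
    h,w=d.shape; K=np.array(p['K'],float); D=np.array(p['D'],float)
    u,v=np.meshgrid(np.arange(w),np.arange(h))
    n=cv2.undistortPoints(np.stack([u,v],-1).reshape(-1,1,2).astype(float),K,D).reshape(h,w,2)
    P=np.dstack([n*d[...,None],d]); E=np.array(p['extrinsics'])
    W=P@E[:3,:3].T+E[:3,3]; W[d==0]=np.nan
    return W
E
python3 - <<'E'
from h import *
for n in ('top','side'):
    im,d,p=shot(n); np.savez(n+'.npz',im=im,W=cloud(d,p)); cv2.imwrite(f'pics/{n}0.png',im[:,:,::-1])
    print(n,np.array(p['extrinsics']).round(2).tolist(),p['K'])
s=telemetry.sense();print(s)
E
```

```text
top [[-0.01, -0.99, 0.13, 390.35], [-1.0, 0.01, -0.01, 15.42], [0.01, -0.13, -0.99, 1543.62], [0.0, 0.0, 0.0, 1.0]] [[413.96159193   0.         252.85544935]
 [  0.         413.96159193 193.72832958]
 [  0.           0.           1.        ]]
side [[0.68, -0.46, 0.56, -299.76], [-0.73, -0.42, 0.54, -817.33], [-0.02, -0.78, -0.62, 1108.69], [0.0, 0.0, 0.0, 1.0]] [[441.65132469   0.         259.27335454]
 [  0.         441.65132469 191.49304811]
 [  0.           0.           1.        ]]
{'time': 0.1, 'joint_pos': array([ 6.08262884e+01,  7.50973559e+00,  8.53248392e+01, -2.36519588e-03,
        8.72623902e+01, -4.89402884e+00]), 'qd': array([ 0.08295186, -0.09778623, -0.10693241,  0.04750413, -0.02387421,
       -0.00427887]), 'joint_efforts': array([ 1.26997205e-03, -5.70946276e+01, -5.01946592e+01, -2.09596501e-04,
        8.04640440e-03,  6.14701617e-05]), 'tool_pos': array([246.46672882, 546.47939948, 230.34299384]), 'tcp_rot': array([-1.79903187e+02, -5.91869239e-03,  1.55720427e+02]), 'ft_force': array([0.51590629, 0.16775954, 0.45882167]), 'wrist_torque': array([0.03694592, 0.04338728, 0.08452352]), 'finger_gap': 85.40453898943929}
```

View pics/top0.png

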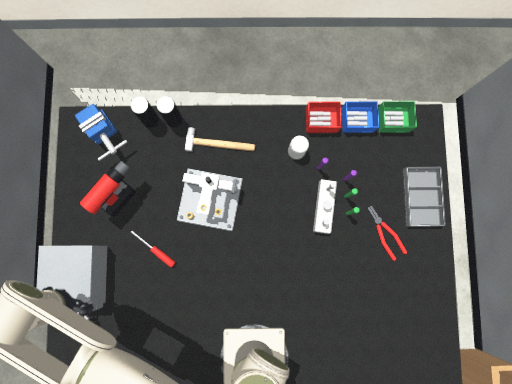

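View pics/side0.png

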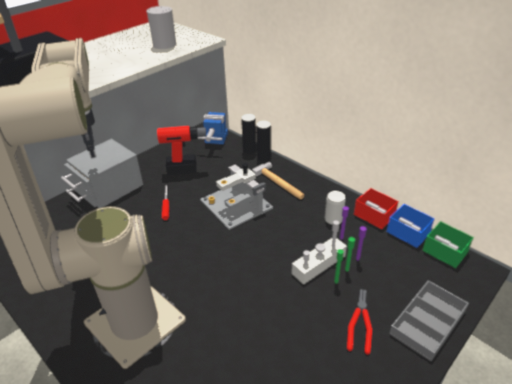

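The top picture shows the bracket around (210,200) with the black post at (208,180), and the rack around (325,207). The green pins at (353,193) and (355,211) and the purple ones at (322,163) and (352,175) are look-alikes. In the side picture the tallest steel pin is at the far end of the rack, near (335,235), with shorter pins at (320,252) and (306,262). I'll choose the steel pin at the far end. Next I measure and take a close crop.

```bash
python3 - <<'E'
from h import *
for n,boxes in (('top',{'br':(172,242,160,235),'rack':(308,342,165,240)}),('side',{'rack':(285,350,215,285),'br':(195,275,160,228)})):
    z=np.load(n+'.npz'); W=z['W']
    for k,(a,b,c,e) in boxes.items():
        Q=W[c:e,a:b].reshape(-1,3); Q=Q[~np.isnan(Q[:,0])]
        print(n,k,'hist',np.histogram(Q[:,2],bins=np.arange(-10,190,10))[0])
        if k=='rack':
            m=(abs(Q[:,2]-50)<6); r=cv2.minAreaRect(Q[m][:,:2].astype(np.float32)); print('rack',r,m.sum())
            for lo,hi in((68,92),(92,112),(135,175)):
                m=(Q[:,2]>lo)&(Q[:,2]<hi); print(lo,hi,m.sum(),Q[m].mean(0).round(1),Q[m].max(0).round())
        else:
            m=(abs(Q[:,2]-10)<6); print('base',cv2.minAreaRect(Q[m][:,:2].astype(np.float32)),m.sum())
            m=(abs(Q[:,2]-130)<6); r=cv2.minAreaRect(Q[m][:,:2].astype(np.float32));print('arm',r,m.sum())
            m=(Q[:,2]>160);print('post',m.sum(),Q[m].mean(0).round(1))
    if n=='side': cv2.imwrite('pics/c.png',cv2.resize(z['im'][160:290,195:375,::-1],None,fx=4,fy=4,interpolation=2))
E
```

```text
top br hist [1279 1934  755   31   18   11   13  174  121    0    4  167  145  336
  200    4    1   20    9]
base ((589.5028686523438, 173.70652770996094), (261.7386169433594, 279.97515869140625), 89.60188293457031) 1772
arm ((580.1746215820312, 131.47265625), (123.80125427246094, 140.19091796875), 79.14588928222656) 490
post 29 [629.3 153.1 168.7]
top rack hist [963 669  23  29  23 394 280   4  16  58  20  16   0   4   4   5  26   0
   0]
rack ((572.6641845703125, -265.96533203125), (65.29653930664062, 242.16676330566406), 84.52422332763672) 617
68 92 77 [ 550.1 -262.2   83.1] [ 692. -245.   91.]
92 112 33 [ 497.8 -255.    98.9] [ 608. -245.  104.]
135 175 33 [ 607.5 -271.4  152.8] [ 617. -263.  159.]
side rack hist [1432 1432  139  158  146  427  343   35   53   95   56   34   31   36
   36   48   27    0    0]
rack ((605.8446044921875, -279.6163024902344), (312.0562744140625, 147.2991943359375), 9.375944137573242) 686
68 92 165 [ 555.9 -286.8   82. ] [ 698. -249.   92.]
92 112 81 [ 560.  -286.4  100.2] [ 698. -250.  112.]
135 175 92 [ 566.4 -317.6  146.1] [ 618. -269.  158.]
side br hist [1689 1738  563  172   56   47   95  189  117   38   34  132  132  265
  104    9   15   17    2]
base ((623.4474487304688, 223.93026733398438), (436.35931396484375, 337.54541015625), 41.65279006958008) 1324
arm ((578.1242065429688, 127.59428405761719), (127.98155212402344, 141.42250061035156), 77.14388275146484) 312
post 19 [628.3 147.1 167.1]
```

View pics/c.png

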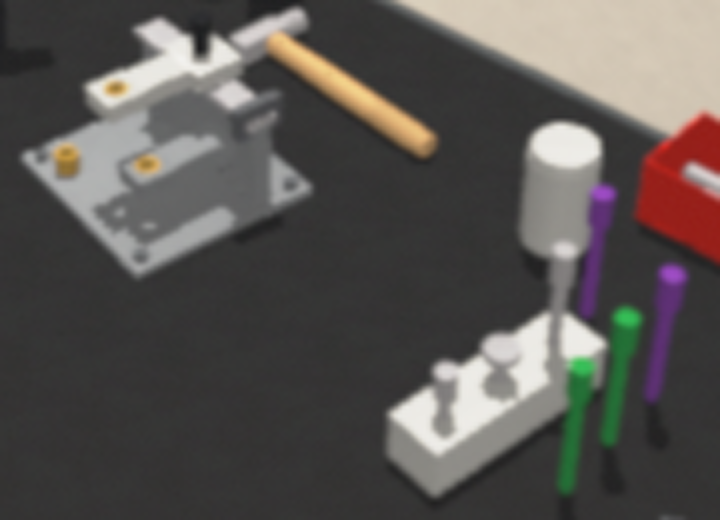

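The crop confirms the choice: the steel pin at crop (563,250), at the far end of the rack, is the tallest and has a plain head. The disc pin is in the middle at (502,350) and the short pin is nearest at (446,372). Now I measure the brass bushings to get the bracket's pose.

```bash
python3 - <<'E'
from h import *
for n,(a,b,c,e) in (('top',(172,242,160,235)),('side',(195,275,160,228))):
    z=np.load(n+'.npz'); W=z['W'][c:e,a:b]; hsv=cv2.cvtColor(z['im'][c:e,a:b],cv2.COLOR_RGB2HSV)
    m=((hsv[...,0]>12)&(hsv[...,0]<32)&(hsv[...,1]>110)&(hsv[...,2]>90)).astype(np.uint8)
    k,l,st,ce=cv2.connectedComponentsWithStats(m)
    for i in range(1,k):
        if st[i,4]>6: print(n,ce[i]+[a,c],st[i,4],np.nanmedian(W[l==i],0).round(1))
    Q=W.reshape(-1,3);Q=Q[~np.isnan(Q[:,0])]
    for z0 in (130,10): 
        m=abs(Q[:,2]-z0)<5; P=Q[m]; np.save(f'{n}{z0}.npy',P)
E=np.array(camera_params('wrist')['extrinsics']);s=telemetry.sense();print(E.round(3),s['tool_pos'],s['tcp_rot'],camera_params('wrist')['K'])
E
```

```text
top [216.    210.875] 8 [531.6 133.5  68.5]
top [189.5        215.21428571] 14 [519.1 234.   25.7]
side [268.98701299 174.36363636] 77 [791.1 176.5  18.9]
side [223.5 181.5] 8 [539.8 172.9 125.8]
side [211.16666667 199.6       ] 30 [514.1 224.3  25.3]
side [231.11764706 200.58823529] 17 [530.  128.2  67.6]
[[ 4.12000e-01  8.78000e-01  2.42000e-01  1.85639e+02]
 [ 9.11000e-01 -3.97000e-01 -1.10000e-01  5.74096e+02]
 [-1.00000e-03  2.66000e-01 -9.64000e-01  3.72197e+02]
 [ 0.00000e+00  0.00000e+00  0.00000e+00  1.00000e+00]] [246.46672882 546.47939948 230.34299384] [-1.79903187e+02 -5.91869239e-03  1.55720427e+02] [[341.69753223   0.         251.16598533]
 [  0.         341.69753223 193.56790764]
 [  0.           0.           1.        ]]
```

```bash
python3 -m jog '[[[-0.967,-0.42,-0.06,0,0,0,1],[-0.967,-0.42,-0.06,0,0,0,1],[-0.967,-0.42,-0.06,0,0,0,1],[-0.967,-0.42,-0.06,0,0,0,1],[-0.967,-0.42,-0.06,0,0,0,1],[-0.967,-0.42,-0.06,0,0,0,1],[-0.967,-0.42,-0.06,0,0,0,1],[-0.967,-0.42,-0.06,0,0,0,1],[-0.967,-0.42,-0.06,0,0,0,1],[-0.967,-0.42,-0.06,0,0,0,1],[0,0,0,0,0,-0.017,0.6],[0,0,0,0,0,-0.017,0.6]]]' 40
python3 - <<'E'
from h import *
im,d,p=shot('wrist','w1.png'); W=cloud(d,p); np.savez('w1.npz',im=im,W=W)
s=telemetry.sense(); print(s['tool_pos'],s['tcp_rot'],s['qd'].round(2),s['finger_gap'])
E
```

```text
time: 1.6
tool_pos: [601.3, 155.6, 260.4]
tcp_rot: [-180.0, -0.1, 168.1]
ft_force: [0.2, -0.0, -0.5]
finger_gap: 52.1
[601.06437381 156.0464192  260.43146914] [-1.79971888e+02 -7.65641969e-02  1.68397817e+02] [ 0.68 -0.47  0.28 -0.04  0.04  9.6 ] 51.24938118312566
```

View pics/w1.png

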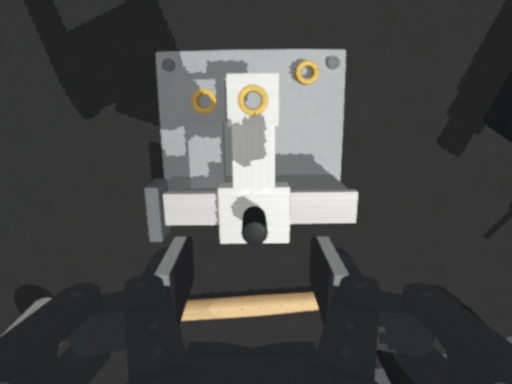

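The wrist view is upside down, with the robot side at the top. The lower bushing is at (204,101), the upper bushing at (253,100), the post top at (255,230) and the spare bushing at (307,72). I'll intersect the rays with the known heights.

```bash
cat >> h.py <<'E'
def ray(p,px,z):
    n=cv2.undistortPoints(np.array(px,float).reshape(-1,1,2),np.array(p['K'],float),np.array(p['D'],float)).reshape(-1,2)
    E=np.array(p['extrinsics']); r=np.c_[n,np.ones(len(n))]@E[:3,:3].T
    return E[:3,3]+r*((z-E[2,3])/r[:,2])[:,None]
def rings(im,box):
    a,b,c,e=box; hsv=cv2.cvtColor(im[c:e,a:b],cv2.COLOR_RGB2HSV)
    m=((hsv[...,0]>12)&(hsv[...,0]<32)&(hsv[...,1]>110)&(hsv[...,2]>70)).astype(np.uint8)
    out=[]
    for ct in cv2.findContours(m,cv2.RETR_EXTERNAL,cv2.CHAIN_APPROX_NONE)[0]:
        if len(ct)>25: q=cv2.fitEllipse(ct); out.append((np.array(q[0])+[a,c],q[1]))
    return out
E
python3 - <<'E'
from h import *
im,d,p=shot('wrist'); np.savez('w1.npz',im=im,W=cloud(d,p)); W=cloud(d,p)
s=telemetry.sense(); print(s['tool_pos'],s['tcp_rot'],s['qd'].round(2))
for c,ax in rings(im,(150,350,50,135)):
    print(c.round(1),np.round(ax,1),[ray(p,c,z)[0].round(1).tolist() for z in (70,130,31)],)
# arm top edges -> yaw ; post
Q=W[60:245,150:370].reshape(-1,3);Q=Q[~np.isnan(Q[:,0])]
P=Q[abs(Q[:,2]-130)<4]; print('arm z',np.median(P[:,2]))
P=Q[(Q[:,2]>165)];print('post top',len(P),P.mean(0),(P.max(0)+P.min(0))/2)
P=Q[abs(Q[:,2]-10)<4].astype(np.float32);r=cv2.minAreaRect(P[:,:2]);print('base',r,np.median(P[:,2]))
E
```

```text
[600.92724608 156.31098711 260.5357559 ] [-1.79971734e+02 -6.92029966e-02  1.68005062e+02] [ 0.66 -0.35  0.12 -0.03 -0.04  5.9 ]
[203.4 100.7] [23.1 23.7] [[526.9, 125.1, 70.0], [528.5, 133.1, 130.0], [525.8, 119.9, 31.0]]
[252.4 100.1] [27.4 28.5] [[535.8, 170.6, 70.0], [535.8, 170.4, 130.0], [535.8, 170.8, 31.0]]
[306.1  72.7] [21.5 23.1] [[521.1, 224.7, 70.0], [523.8, 214.7, 130.0], [519.4, 231.2, 31.0]]
arm z 129.3499220225009
post top 857 [614.3014549  154.36799786 206.40172943] [610.97913816 157.82478751 220.50330389]Traceback (most recent call last):
  File "<stdin>", line 10, in <module>
cv2.error: OpenCV(4.12.0) /io/opencv/modules/imgproc/src/convhull.cpp:143: error: (-215:Assertion failed) total >= 0 && (depth == CV_32F || depth == CV_32S) in function 'convexHull'
```

Bracket yaw is about -11.1° and the joint is at about 46 mm. That puts the post at about (629,152), which agrees with the top camera. I'll descend over the post and pinch it.

```bash
python3 -m jog '[[[-0.566,0.03,0.2,0,0,0,0.6],[0,0,0.7,0,0,0,0.6],[0,0,0.75,0,0,0,0.6],[0,0,0.75,0,0,0,0.6],[0,0,0,0,0,0,0.6],[0,0,0,0,0,0,0.0],[0,0,0,0,0,0,0.0],[0,0,0,0,0,0,0.0],[0,0,0,0,0,0,0.0]]]' 40; python3 -c "
from h import *
print(telemetry.sense()['joint_pos'])"
```

```text
time: 2.82
tool_pos: [630.5, 152.6, 144.2]
tcp_rot: [179.9, 0.2, 167.9]
ft_force: [-1.2, 0.6, 7.6]
finger_gap: 18.7
[ 9.07339370e+00  1.76784288e+01  8.27538383e+01  1.58202619e-03
  7.93304283e+01 -6.88753942e+01]
```

```bash
python3 -m jog '[[[0,-0.2,0,0,0,0,0],[0,-0.2,0,0,0,0,0],[-0.01,-0.2,0,0,0,0,0],[0,-0.2,0,0,0,0,0],[0,-0.16,0,0,0,0,0],[0,0,0,0,0,0,0],[0,0,0,0,0,0,0]]]'; python3 - <<'E'
from h import *
im,d,p=shot('wrist','w2.png')
for c,ax in rings(im,(50,450,0,200)): print(c.round(1),np.round(ax,1),ray(p,c,130)[0].round(1),ray(p,c,70)[0].round(1))
print(telemetry.sense()['ft_force'],telemetry.sense()['tool_pos'])
E
```

```text
time: 3.7
tool_pos: [621.4, 106.2, 144.2]
tcp_rot: [179.8, 0.3, 168.0]
ft_force: [1.7, 3.9, 5.8]
finger_gap: 18.8
[247.7  29. ] [53.  55.1] [526.7 124.9 130. ] [515.8 126.9  70. ]
[390.4  18. ] [33.1 42.1] [533.9 186.4 130. ] [525.7 212.   70. ]
[1.70876711 5.16586731 6.6851269 ] [621.37131424 106.2024341  144.1822906 ]
```

The upper bushing now measures (526.7,124.9), against (526.9,125.1) for the lower. A small further push will confirm the stop.

```bash
python3 -m jog '[[[0,-0.06,0,0,0,0,0],[0,0,0,0,0,0,0],[0,0,0,0,0,0,0]]]'
```

```text
time: 4.12
tool_pos: [621.4, 106.1, 144.2]
tcp_rot: [179.6, 0.3, 168.0]
ft_force: [5.4, 16.5, 1.9]
finger_gap: 18.9
```

The force rose to 17 N with no motion, so the arm is against its stop. I'll release, lift and go over the rack.

```bash
python3 -m jog '[[[0,0.06,0,0,0,0,0],[0,0,0,0,0,0,0.5],[0,0,0,0,0,0,0.5],[0,0,0,0,0,0,0.5],[0,0,-0.6,0,0,0,0.5],[0,0,-0.9,0,0,0,0.5],[0,0,-0.9,0,0,0,0.5]]]'; python3 -m jog '[[[-0.157,-0.907,0,0,0,0,0.5],[-0.157,-0.907,0,0,0,0,0.5],[-0.157,-0.907,0,0,0,0,0.5],[-0.157,-0.907,0,0,0,0,0.5],[-0.157,-0.907,0,0,0,0,0.5],[-0.157,-0.907,0,0,0,0,0.5],[-0.157,-0.907,0,0,0,0,0.5],[-0.157,-0.907,0,0,0,0,0.5],[0,0,0,0,0,0,0.5],[0,0,0,0,0,0,0.5]]]'
python3 - <<'E'
from h import *
s=telemetry.sense(); im,d,p=shot('wrist','w3.png'); W=cloud(d,p)
print(s['tool_pos'],s['tcp_rot'],s['finger_gap'])
Q=W[:235].reshape(-1,3);Q=Q[~np.isnan(Q[:,0])]
P=Q[(abs(Q[:,2]-50)<4)&(Q[:,1]<-200)&(Q[:,1]>-330)].astype(np.float32);print('rack',cv2.minAreaRect(P[:,:2]),len(P))
P=Q[(Q[:,2]>150)&(Q[:,2]<160)];print('head top',len(P),P.mean(0),(P.max(0)+P.min(0))/2,np.ptp(P,0))
P=Q[(Q[:,2]>95)&(Q[:,2]<105)];print('short',len(P),P.mean(0),np.ptp(P,0))
E
```

```text
time: 5.0
tool_pos: [619.2, 104.9, 262.0]
tcp_rot: [-180.0, -0.1, 167.9]
ft_force: [0.7, -0.0, -0.9]
finger_gap: 42.5
time: 6.25
tool_pos: [605.1, -262.5, 260.9]
tcp_rot: [180.0, -0.0, 167.9]
ft_force: [0.2, 1.4, 0.4]
finger_gap: 42.7
[ 605.09557175 -262.5345449   260.91918038] [ 1.79962788e+02 -3.64401368e-02  1.67917968e+02] 42.71432045423967Traceback (most recent call last):
  File "<stdin>", line 5, in <module>
cv2.error: OpenCV(4.12.0) /io/opencv/modules/imgproc/src/convhull.cpp:143: error: (-215:Assertion failed) total >= 0 && (depth == CV_32F || depth == CV_32S) in function 'convexHull'
```

View pics/w3.png

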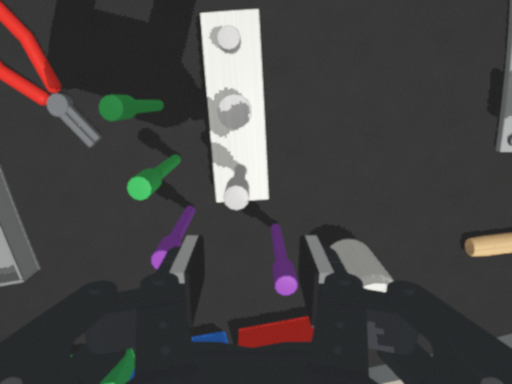

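The long pin's head is at (236,197), at the far end of the rack. The purple pins (159,258) and (286,285) and the green ones (116,107) and (140,187) stand clear, and I'll check the distances. The head is unobstructed between the fingers.

```bash
python3 - <<'E'
from h import *
s=telemetry.sense(); im,d,p=shot('wrist'); W=cloud(d,p)
def box(P): return cv2.minAreaRect(np.ascontiguousarray(P[:,:2],dtype=np.float32))
V=W[0:230,190:290].reshape(-1,3)
P=V[abs(V[:,2]-50)<3];print('rack',box(P),len(P))
P=V[(V[:,2]>151)&(V[:,2]<160)];print('head',len(P),P.mean(0),(P.max(0)+P.min(0))/2,np.ptp(P,0))
g=im[175:215,215:258].min(2); m=((g>165)).astype(np.uint8)
gx=W[175:215,215:258,2]; m=((gx>148)).astype(np.uint8)
ct=max(cv2.findContours(m,0,1)[0],key=len); q=cv2.fitEllipse(ct); c=np.array(q[0])+[215,175]; print('ell',c,q[1],ray(p,c,155))
P=V[(V[:,2]>96)&(V[:,2]<105)];print('short',len(P),P.mean(0))
for u,v in((286,285),(159,258),(140,187)): print('lookalike',W[v,u].round(), ray(p,(u,v),150).round())
E
```

```text
rack ((546.2710571289062, -265.6829528808594), (56.91370391845703, 189.84437561035156), 81.47496795654297) 8317
head 511 [ 606.80419919 -274.55062157  154.12220446] [ 607.24198466 -274.54223232  153.43318569] [19.16136659 19.18599218  4.74857902]
ell [235.30568123 195.9238987 ] (25.01825714111328, 25.486879348754883) [[ 606.21559129 -274.35147336  155.        ]]
short 477 [ 488.88840753 -257.00375094   98.95550954]
lookalike [ 695. -251.  144.] [[ 692. -251.  150.]]
lookalike [ 649. -350.  144.] [[ 646. -348.  150.]]
lookalike [ 586. -347.  145.] [[ 585. -345.  150.]]
```

```bash
python3 -m jog '[[[-0.087,-0.227,0.2,0,0,0,0.5],[0,0,0.75,0,0,0,0.5],[0,0,0.8,0,0,0,0.5],[0,0,0.7,0,0,0,0.5],[0,0,0.4,0,0,0,0.5],[0,0,0,0,0,0,0.5],[0,0,0,0,0,0,0.5]]]' 60; python3 -m jog '[[[0,0,0,0,0,0,0.0],[0,0,0,0,0,0,0.0],[0,0,0,0,0,0,0.0],[0,0,0,0,0,0,0.0],[0,0,0,0,0,0,0.0]]]' 60
```

```text
time: 7.22
tool_pos: [608.2, -275.2, 120.7]
tcp_rot: [-180.0, 0.1, 168.0]
ft_force: [0.3, -1.1, 0.1]
finger_gap: 42.4
time: 7.85
tool_pos: [608.3, -275.2, 121.0]
tcp_rot: [-180.0, 0.2, 168.0]
ft_force: [-0.0, 0.5, 6.8]
finger_gap: 18.4
```

```bash
python3 -m jog '[[[0,0,-0.2,0,0,0,0],[0,0,-0.5,0,0,0,0],[0,0,-0.8,0,0,0,0],[0,0,-0.8,0,0,0,0],[0,0,-0.7,0,0,0,0],[0,0,0,0,0,0,0]]]'; python3 -m jog '[[[0.165,0.378,0,0,0,0,0],[0.325,0.748,0,0,0,0,0],[0.325,0.748,0,0,0,0,0],[0.325,0.748,0,0,0,0,0],[0.325,0.748,0,0,0,0,0],[0.325,0.748,0,0,0,0,0],[0.325,0.748,0,0,0,0,0],[0.325,0.748,0,0,0,0,0],[0.325,0.748,0,0,0,0,0],[0.325,0.748,0,0,0,0,0],[0.16,0.37,0,0,0,0,0],[0,0,0,0,0,0,0]]]'
python3 - <<'E'
from h import *
for n in('wrist','side'):
    im,d,p=shot(n); W=cloud(d,p); np.savez('g'+n+'.npz',im=im,W=W)
    cv2.imwrite(f'pics/g{n}.png',(im if n=='wrist' else cv2.resize(im[110:230,180:320],None,fx=4,fy=4))[:,:,::-1])
s=telemetry.sense(); print(s['tool_pos'],s['tcp_rot'],s['finger_gap'],s['ft_force'])
E
```

```text
time: 8.6
tool_pos: [608.6, -275.6, 273.7]
tcp_rot: [-179.9, 0.4, 168.0]
ft_force: [1.8, 0.7, -1.7]
finger_gap: 18.4
time: 10.1
tool_pos: [525.6, 125.8, 267.8]
tcp_rot: [-180.0, -0.1, 168.1]
ft_force: [0.8, -0.7, -1.3]
finger_gap: 18.0
[526.19501855 124.19261241 268.14129651] [-1.79941818e+02 -3.95273627e-02  1.67958755e+02] 18.463418299423886 [ 0.21250069 -0.21658168 -1.14536121]
```

View pics/gwrist.png

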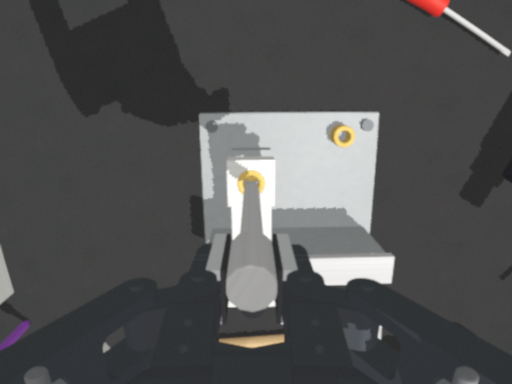

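View pics/gside.png

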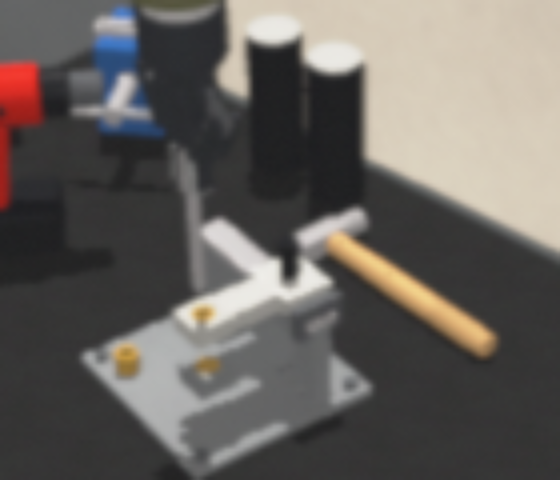

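In the wrist view the pin runs from its head at (254,280) to its tip at about (251,180), right over the upper ring. The side crop shows the tip at (197,288), just above the ring at (204,314). I'll fit the pin's axis from the depth, and re-measure the ring.

```bash
python3 - <<'E'
from h import *
p=camera_params('wrist')
z=np.load('gwrist.npz'); im,W=z['im'],z['W']
print('ring',[(c.round(1),np.round(a,1),ray(p,c,130)[0].round(1)) for c,a in rings(im,(225,280,150,215))])
cam=np.array(p['extrinsics'])[:3,3]
from scipy.optimize import least_squares
for n,(a,b,c,e) in (('wrist',(230,275,165,240)),('side',(180+30,180+70,110+35,110+75))):
    z=np.load('g'+n+'.npz'); W=z['W']; V=W[c:e,a:b].reshape(-1,3); 
    m=(V[:,2]>163)&(V[:,2]<262)&(np.hypot(V[:,0]-526,V[:,1]-124)<25); P=V[m]
    f=lambda q: np.hypot(P[:,0]-q[0]-q[2]*(P[:,2]-150),P[:,1]-q[1]-q[3]*(P[:,2]-150))-6
    r=least_squares(f,[526,124,0,0],loss='soft_l1'); print(n,len(P),P[:,2].min(),P[:,2].max(),r.x,np.abs(f(r.x)).mean())
    for zz in range(165,265,15):
        k=abs(P[:,2]-zz)<7
        if k.any(): print(zz,k.sum(),P[k].mean(0).round(1))
E
```

```text
ring [(array([250.5, 183.3]), array([22.2, 24.4]), array([527.5, 123.1, 130. ]))]
wrist 889 163.36003504275573 258.5427281955091 [ 5.24273474e+02  1.26148963e+02  2.84612125e-03 -1.31432391e-03] 0.12497332331755288
165 42 [519.5 126.9 168.4]
180 83 [519.7 127.1 180.5]
195 98 [519.7 127.1 195. ]
210 124 [519.7 127.1 210. ]
225 152 [519.7 127.  225.4]
240 191 [519.8 127.1 240. ]
255 138 [519.5 127.1 252.6]
side 77 168.0343106668488 261.627948193585 [5.25426419e+02 1.22310426e+02 1.13826280e-02 7.29405271e-04] 1.5622533508940815
165 5 [522.1 118.  169.4]
180 11 [523.  120.3 178.6]
195 12 [522.  118.6 195.6]
210 9 [523.4 119.5 209.5]
225 12 [524.  119.7 222.8]
240 13 [524.2 119.9 239.3]
255 7 [523.1 118.2 255.1]
```

The pin is vertical to within 3 mrad. I'll lower the tip to about 7 mm above the mouth, then compare pin and ring within the same frames.

```bash
python3 -m jog '[[[0,0,0.2,0,0,0,0],[0,0,0.18,0,0,0,0],[0,0,0,0,0,0,0],[0,0,0,0,0,0,0]]]'; cat > m.py <<'E'
from h import *
from scipy.optimize import least_squares
for i in range(3):
    im,d,p=shot('wrist'); W=cloud(d,p)
    V=W[165:245,225:280].reshape(-1,3); P=V[(V[:,2]>145)&(V[:,2]<245)&(np.hypot(V[:,0]-526,V[:,1]-124)<25)]
    f=lambda q: np.hypot(P[:,0]-q[0]-q[2]*(P[:,2]-140),P[:,1]-q[1]-q[3]*(P[:,2]-140))-6
    r=least_squares(f,[526,124,0,0],loss='soft_l1')
    hsv=cv2.cvtColor(im,cv2.COLOR_RGB2HSV); m=((hsv[...,0]>12)&(hsv[...,0]<32)&(hsv[...,1]>110)&(hsv[...,2]>70))
    m[:150]=0;m[230:]=0;m[:,:220]=0;m[:,285:]=0
    v,u=np.nonzero(m); R=ray(p,np.c_[u,v],130)[:,:2]
    # outer edge: farthest points per angle about the ring's estimate, circle fit
    c=np.array([527,124.5])
    for _ in range(4):
        a=np.arctan2(*(R-c).T[::-1]); rr=np.hypot(*(R-c).T); b=np.floor((a+np.pi)/(2*np.pi)*36)
        O=np.array([R[b==k][rr[b==k].argmax()] for k in np.unique(b) if (b==k).any()])
        g=lambda q: np.hypot(O[:,0]-q[0],O[:,1]-q[1])-q[2]
        q=least_squares(g,[*c,11],loss='soft_l1',f_scale=.5).x; c=q[:2]
    print('pin',r.x.round(4),'ring',q.round(2),len(O),'pin-ring',(r.x[:2]-c).round(2),'zmin',P[:,2].min().round(1))
s=telemetry.sense();print(s['tool_pos'],s['tcp_rot'])
cv2.imwrite('pics/m.png',cv2.resize(im[140:240,200:300,::-1],None,fx=6,fy=6))
E
python3 m.py
```

```text
time: 10.7
tool_pos: [526.3, 124.7, 249.7]
tcp_rot: [-180.0, -0.0, 167.9]
ft_force: [-0.2, -0.2, -1.7]
finger_gap: 18.3
pin [ 5.251239e+02  1.250758e+02  1.800000e-03 -1.500000e-03] ring [526.37 124.66  10.58] 27 pin-ring [-1.25  0.42] zmin 145.2
pin [ 5.253384e+02  1.252254e+02  1.300000e-03 -1.700000e-03] ring [526.43 124.7   10.51] 28 pin-ring [-1.09  0.53] zmin 145.7
pin [ 5.254168e+02  1.253075e+02  1.200000e-03 -1.500000e-03] ring [526.41 124.72  10.49] 28 pin-ring [-0.99  0.59] zmin 145.4
[526.48481537 124.93958317 250.20221014] [1.79987267e+02 3.56004720e-02 1.67956276e+02]
```

View pics/m.png

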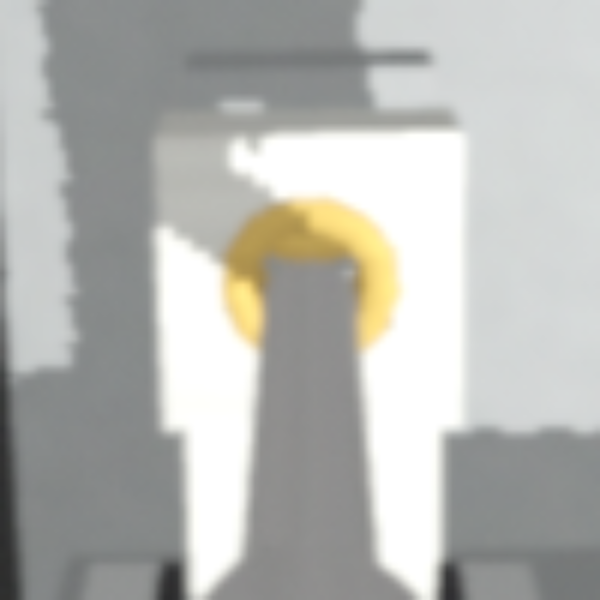

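The crop shows the pin tip inside the upper ring, about 1 mm toward the robot and 0.5 mm left of centre. I'll correct that and enter gently.

```bash
python3 -m jog '[[[-0.022,-0.006,0,0,0,0,0],[0,0,0.12,0,0,0,0],[0,0,0.12,0,0,0,0],[0,0,0.12,0,0,0,0],[0,0,0,0,0,0,0],[0,0,0,0,0,0,0]]]'
```

```text
time: 11.6
tool_pos: [527.3, 124.4, 231.8]
tcp_rot: [180.0, -0.0, 168.0]
ft_force: [-1.2, 0.2, -0.6]
finger_gap: 18.3
```

```bash
python3 -m jog '[[[0,0,0.2,0,0,0,0],[0,0,0.2,0,0,0,0],[0,0,0.2,0,0,0,0],[0,0,0.2,0,0,0,0],[0,0,0.08,0,0,0,0],[0,0,0,0,0,0,0],[0,0,0,0,0,0,0]]]'
```

```text
time: 12.48
tool_pos: [527.5, 124.4, 188.2]
tcp_rot: [180.0, 0.0, 168.0]
ft_force: [-0.2, -0.1, -1.4]
finger_gap: 18.7
```

Forces are still near zero with the tip at about 77 mm. Next is entry into the lower bushing.

```bash
python3 -m jog '[[[0,0,0.12,0,0,0,0],[0,0,0.12,0,0,0,0],[0,0,0.12,0,0,0,0],[0,0,0.12,0,0,0,0],[0,0,0,0,0,0,0]]]'
```

```text
time: 13.1
tool_pos: [526.9, 124.4, 163.0]
tcp_rot: [-180.0, -0.1, 168.0]
ft_force: [1.2, 0.5, -1.8]
finger_gap: 18.5
```

```bash
python3 -m jog '[[[0,0,0.12,0,0,0,0],[0,0,0.12,0,0,0,0],[0,0,0.1,0,0,0,0],[0,0,0,0,0,0,0],[0,0,0,0,0,0,0],[0,0,0,0,0,0,0]]]'
python3 - <<'E'
from h import *
im,d,p=shot('wrist','fw.png'); W=cloud(d,p)
im2,d2,p2=shot('side'); W2=cloud(d2,p2); cv2.imwrite('pics/fs.png',cv2.resize(im2[110:230,180:320,::-1],None,fx=5,fy=5,interpolation=2))
V=W.reshape(-1,3); k=np.hypot(V[:,0]-526,V[:,1]-124)<14
P=V[k&(V[:,2]>120)]; print(np.histogram(P[:,2],bins=np.arange(120,200,4)))
s=telemetry.sense(); print(s['tool_pos'],s['ft_force'],s['finger_gap'],s['qd'].round(2))
E
```

```text
time: 13.85
tool_pos: [527.4, 124.4, 147.1]
tcp_rot: [180.0, 0.0, 168.0]
ft_force: [-0.4, 0.1, -1.2]
finger_gap: 18.3
(array([   6,   26,  997,   57,   11,    0,   46,  149,  192,  214,  214,
        248,  252,  287,  959, 1733,  257,  154,  136]), array([120, 124, 128, 132, 136, 140, 144, 148, 152, 156, 160, 164, 168,
       172, 176, 180, 184, 188, 192, 196]))
[527.40517863 124.4414488  147.0330332 ] [-0.16082332 -0.66300502 -1.27911099] 18.595871440105622 [-0.01  0.07  0.08 -0.04 -0.13  0.05]
```

View pics/fs.png

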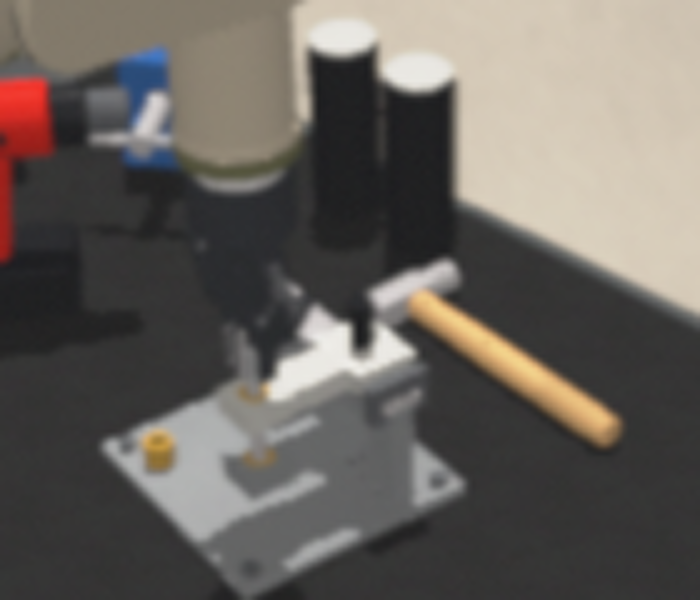

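View pics/fw.png

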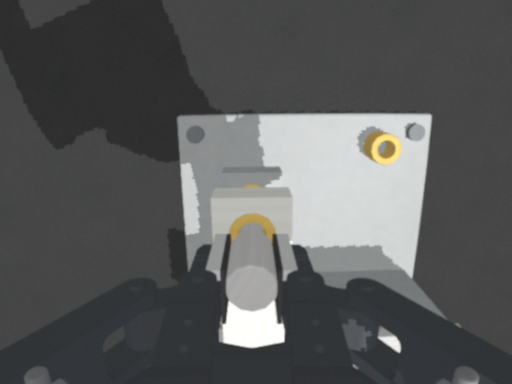

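The side crop shows the pin through the upper ring (252,392) and in the lower ring (258,456). The wrist view shows the head held above the upper ring (252,232). Depth puts the head top at about z 181, so the tip is at about 36 and the collar at about 146. Everything is still, so I'll hand in.

```bash
python3 -c "
from h import *
print(job.hand_in())"
```

```text
the job is handed in; nothing more can be done
None
```

I slid the upper arm home, took the long steel pin from the far end of the rack, and threaded it from above through both bushings. I handed in with the gripper still holding it, at about 14 s of the 64 s allowed; no verdict is given.

**Upper arm:** I pinched the post and slid the arm about 46 mm. It met the stop: an extra 3 mm push raised the force to about 17 N with no movement. Measured just before that push, the two bushings lined up to within about 0.3 mm. I did not re-measure after releasing the post, but the pin went freely through both.

**Pin:** Over the upper bushing it measured vertical to within about 3 mrad. The first check showed it about 1.2 mm off centre, which I corrected before lowering. Wrist forces stayed under about 2 N all the way down.

**Last checks:**

| Check | Measured |
|---|---|
| Head top height | about 181 mm |
| Tip below the lower bushing | about 14–15 mm |
| Head clear above the upper bushing | about 15–16 mm |
| Gripper opening (pin held) | 18.5 mm, commanded to close with 60 N |
| Arm motion | essentially none |

- **Disagreement:** The gripper reads about 18.5 mm on the 20 mm head. It read about the same on the 20 mm post, so I took it as an offset in the reading.
- **Side camera:** It gave the pin's axis 2–4 mm off from the wrist camera, with a much noisier fit, so I relied on the wrist camera.
- **Other objects:** I touched none of them as far as I could tell. The final pictures show the spare bushing, hammer and drill in place. The other pins, pliers, screwdriver and can were not in those views.

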